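# Lock the bayonet lid onto the edge-paint pot

## Task

Close the edge-paint pot: set the loose lid upright into the pot's mouth with its two lugs through the two notches of the collar, push it gently down against the spring plate and twist it clockwise (seen from above) about a quarter turn until it clicks locked, then let go of it. Feel for the notches and the end of the turn without forcing the lid, and leave the drinking glass, the brush and the tin where they are.

Things in the scene. Friction and masses are not known exactly. Their poses are not given: they have to be found in the camera images.
- lid: Loose bayonet lid, 90 g or a third off, upright: aluminium plug 48 mm in diameter, 28 mm high (bottom chamfer 3 mm). Two lugs on its x axis, at +x and -x, reach 33 mm from the axis, each 9 mm wide, 5 mm high, flush with the underside; a half turn makes no difference. Origin: centre of the underside, z up.
- lid_grip (a point): On the lid's axis, 42 mm above its underside: middle of the black oblong grip on its top, 44 mm along the lid's x, 34 mm along its y, from 28 to 56 mm above the underside. A thin aluminium line on the grip's top runs along x, above the lugs.
- pot: Red paint pot, 86 mm in diameter, 75 mm high, upright, fixed to the bench by a dark steel foot 112 mm across, 8 mm high. Origin: centre of its underside. A steel bayonet collar with two notches fills its top. Its clocking varies and is not measured: the line through the notches lies 0.2 to 1.6 rad anticlockwise (from above) of the pot's x axis; see or feel for them. It does not turn in use.
- pot_mouth (a point): On the pot's axis, level with the collar's top (75 mm over the bench); axes as the pot's. The collar's lip is 6.5 mm thick with a 55 mm round hole and two opposite notches 30 deg wide, reaching 36 mm from the axis: the lid's lugs pass with 5 deg play either way if well centred. An unlocked lid rests with its underside on the collar or about 4 mm below it (lugs in the notches).
- pot_plate (a point): On the pot's axis, 4 mm below the collar's top: top of the round grey spring plate (47 mm across) at rest; this point stays when the plate is pressed. The plate resists with 2 N at first and 0.7 N more per mm, and rises unhurriedly (damped). Push the lid's underside 8.5 to 10 mm below this point (8 to 9 N) and the lugs clear the lip; the plate bottoms at 14 mm.
- pot_lock (a point): On the pot's axis, 8 mm below the collar's top: where the underside of a locked lid rests. Pushed down, the lid turns clockwise from above (yaw falling) to hard stops about 80 deg (1.40 rad) past the notches' middle. The lip's pockets, 3.5 mm high, take the lugs only in the last 6 deg before the stops; let go there, the plate lifts the lid: locked. Other stops bar turning anticlockwise.
- glass: Bystander: an empty clear drinking glass, 68 mm diameter, 75 mm high; origin at the centre of its underside.
- brush: Bystander: a brush 170 mm long lying on the bench; origin near its middle.
- tin: Bystander: a closed steel tin, 60 mm diameter, 60 mm high; origin at the centre of its underside.

How it is judged:
By the outcome, as a careful person would: the job done as asked, in the order asked, and still so for the second after the job is handed in, with the robot touching nothing.
It also fails if it takes over 72 s, if anything falls off the work surface, if the arm or the gripper's body presses on something with over 40 N, if the wrist force passes 120 N, or if a joint passes its speed limit or range.

## Robot

A 7-joint arm with a two-finger parallel gripper is mounted at the origin on the work surface. World frame = base frame: x ahead of the robot, y to its left, z up, the work surface at z = 0. Lengths are in m, angles in rad, forces in N, time in s.
With the tool pointing down it reaches from about 0.35 to 0.9 m from the base axis. Payload 8.1 kg.
Tool frame: the origin (TCP) lies midway between the tips of the shut fingers; the grasp point (between the pads) lies 19 mm behind it; z points along the fingers, y is the line along which they close (so a half turn about z gives the same grasp; the last joint's range is limited). The gripper opens to 92 mm and grips with 3 to 60 N. Pads are 19 mm wide; open, the fingers measure 130 mm over their backs; the gripper's body (75 mm by 190 mm) begins 47 mm behind the grasp point.
Start: joints at [-0.103, 0.434, 0.025, 1.573, -0.012, 1.134, -0.075], TCP at [0.625, -0, 0.227] pointing down, gripper open.
Joint ranges: [-2.62, 2.62], [-0.44, 2.09], [-1.27, 1.32], [0.08, 2.57], [-1.32, 4.46], [0.12, 2], [-2.74, 2.74]. Speed limits (rad/s): [2.22, 2.22, 3.01, 3.01, 3.14, 3.14, 3.14].

## Interface

Orientations are given as a rotation vector (axis times angle).
In Python, from cell import arm gives the robot as it stands.
- The arm moves only by the tool move_arm, never from a script. Its argument "motion" is a list of rows, each an object of numbers: "tx", "ty", "tz": the shift along the tool's x, y, z normalised to -1 to 1, where 1 is 1000 mm; "twist": the turn about the tool's z normalised to -1 to 1, where 1 is pi/2 rad. In form: [{"tx": .., "ty": .., "tz": .., "twist": ..}, ...]. A call has 1 to 12 rows; each row shifts and turns the commanded pose from where the row before left it, along the tool's axes as they then stand; what a row does not reach is not made up. A row lasts 1/10 s, in which the tool goes at most 50 mm and 8.59 degrees, less where a joint would pass 70% of its speed; a pose out of reach is approached as far as the arm can. A call with a number of a shift or a turn outside -1 to 1 is refused whole. A call with a gripper value outside its range is refused whole. "gripper" is the gripper's target within -1 to 1 (shut at 1, half-way at 0, fully open at -1), set as the call begins (left out, the last holds). The fingers move at their own pace and stop on an object; "squeeze" is the grip in N (left out, the last holds). Time passes only in rows, so rows that do not move let the fingers close. It gives the time, the measured TCP pose, the force, the opening and the grip force at its end, in the units of the state.
- arm.observe(): the state, without advancing time (a new reading comes with each control period).
- arm.get_image(name): name is "scene" or "side" or "wrist"; returns the picture (384x512x3 uint8, red, green, blue); there is no depth.
- arm.calibration(name): a dict with "K" (3x3 intrinsics, pixels), "T" (4x4, takes a point from camera to world coordinates). Camera axes: x right, y down, z forward; pixel columns grow to the right and rows downward; lengths in m; the calibration is good to about 2 mm. A picture is of the moment at which its call begins: read the wrist's pose just before it. calibration takes no time and is no camera call; for the wrist camera it gives the pose at the moment of the call.
- arm.sign_off(): hands the job in; it is judged then, once.
Trained networks look in the newest picture that a camera, given by its name, has taken for a name from the list of things; names that differ only in an ending like _2 or _b are one class to them, and where a whole thing is asked for, a point or a joint stands for the part that bears it (a point fixed in the world has none). Each returns a list of dicts, best first, with "conf" (0 to 1); they miss things now and then, are a little off and sometimes report something else, mostly with a low value. They report only what shows in the picture. A call takes as long as a camera call.
- arm.look_for(camera, query): "point" ([column, row] as shares, 0 to 1, of the picture: columns of its width, rows of its height, amid what is visible of it).
- arm.regions_of(camera, query): "region" (384x512 bool, what is visible of it) and "point" ([column, row] as shares, 0 to 1, of the picture: columns of its width, rows of its height, amid what is visible of it).
- arm.place_of(camera, query): "point" ([column, row] as shares, 0 to 1, of the picture: columns of its width, rows of its height: a listed point, or the origin of a listed thing).
The state is a dict: "clock": time; "joints": joint angles; "dq": joint speeds; "joint_efforts": joint torques, N m; "position": TCP position; "ee_rot": TCP orientation; "force": force on the tool from outside, world axes, zero at the start; "ft_torque": the same for the moment, N m; "width": opening from 0.0 (shut) to 1.0 (fully open); "gripper_force": force on a finger pad.
Only numpy, scipy, OpenCV 4.12 (cv2) and the standard library are available. Lean on these libraries where they do the work, as an engineer would, in place of code of your own. Each camera call takes 0.05 s, during which the arm holds its last target. There are 200 camera calls.

## Working session

There is one attempt and no reset: what is moved stays moved. The work goes in short steps, Python scripts to look and compute and a tool call to move; the robot and the scene stay as the last step left them, time stands still between calls to the robot, and variables do not carry over. Pictures are saved under pics/ and viewed, at most 10 in all, crops included, and the job is handed in when it is done.

Besides the shell and the picture viewer there is one more tool, called after ">>>" as name(argument=value, ...) on one line, values as JSON. move_arm: Moves the arm, as the interface text tells. Scaled input: -1 to 1 covers 1000 mm each way for a shift and pi/2 rad each way for a turn. Its arguments: {"type":"object","properties":{"motion":{"type":"array","items":{"type":"object","properties":{"tx":{"type":"number"},"ty":{"type":"number"},"tz":{"type":"number"},"twist":{"type":"number"}}}},"gripper":{"type":"number"},"squeeze":{"type":"number"}},"required":["motion"]}

```bash
mkdir -p pics; cat > h.py <<'E'
import numpy as np, cv2
from cell import arm
from scipy.spatial.transform import Rotation as R
def ray(cam,p):
    c=arm.calibration(cam);K=np.array(c["K"]);T=np.array(c["T"])
    d=T[:3,:3]@np.linalg.inv(K)@[p[0]*512,p[1]*384,1]
    return T[:3,3],d
def at(cam,p,z):
    o,d=ray(cam,p);return o+d*(z-o[2])/d[2]
def tri(rs):
    A=0;b=0
    for o,d in rs:
        d=d/np.linalg.norm(d);P=np.eye(3)-np.outer(d,d);A=A+P;b=b+P@o
    return np.linalg.solve(A,b)
def proj(cam,X):
    c=arm.calibration(cam);K=np.array(c["K"]);T=np.linalg.inv(np.array(c["T"]))
    x=K@(T[:3,:3]@np.array(X)+T[:3,3]);return x[:2]/x[2]
E
python3 - <<'E'
from h import *
ims=[]
for c in ["scene","side","wrist"]:
    im=arm.get_image(c)[:,:,::-1]; ims.append(im)
    for q,z in [("lid_grip",.042),("lid",0),("pot_mouth",.075),("pot",0),("glass",0),("tin",0),("brush",0)]:
        r=arm.place_of(c,q)
        for k in r[:1]: print(c,q,k["conf"],np.round(np.array(k["point"])*[512,384]),at(c,k["point"],z).round(4))
a=np.vstack([np.hstack(ims[:2]),np.hstack([ims[2],ims[2]*0])])
cv2.imwrite("pics/a.png",cv2.resize(a,(800,600),interpolation=cv2.INTER_AREA))
s=arm.observe();print(s["clock"],s["position"],s["ee_rot"],s["force"],R.from_rotvec(s["ee_rot"]).as_matrix().round(3))
E
```

```text
scene lid_grip 0.74 [303. 169.] [0.5034 0.1605 0.042 ]
scene lid 0.57 [300. 181.] [0.5011 0.1556 0.    ]
scene pot_mouth 0.71 [188. 195.] [ 0.5797 -0.1683  0.075 ]
scene pot 0.98 [192. 219.] [ 0.5862 -0.1686  0.    ]
scene glass 0.73 [153. 265.] [ 0.7177 -0.2692  0.    ]
scene tin 0.78 [373. 205.] [0.6529 0.3093 0.    ]
scene brush 0.82 [274. 246.] [0.732  0.0093 0.    ]
side lid_grip 0.89 [283. 244.] [0.5036 0.156  0.042 ]
side lid 0.88 [283. 254.] [0.5035 0.1572 0.    ]
side pot_mouth 0.87 [262. 141.] [ 0.5761 -0.1658  0.075 ]
side pot 0.68 [266. 157.] [ 0.5642 -0.1755 -0.    ]
side glass 0.7 [216. 132.] [ 0.7287 -0.2752  0.    ]
side tin 0.64 [210. 300.] [0.6709 0.2925 0.    ]
side brush 0.97 [204. 202.] [0.7258 0.0079 0.    ]
wrist lid 0.94 [140.  11.] [0.5054 0.1558 0.    ]
wrist pot_mouth 0.61 [209. 332.] [ 0.5749 -0.1711  0.075 ]
wrist pot 0.86 [217. 291.] [ 0.5749 -0.1686  0.    ]
wrist tin 0.65 [209. 326.] [ 0.5629 -0.2207  0.    ]
wrist brush 0.84 [344. 148.] [0.725  0.0142 0.    ]
1.2 [6.25022197e-01 1.44492251e-05 2.26769780e-01] [2.22140552e+00 2.22140262e+00 1.00823375e-04] [ 0.53524804  0.80953992 -0.17058345] [[ 0.  1.  0.]
 [ 1. -0.  0.]
 [ 0.  0. -1.]]
```

View pics/a.png

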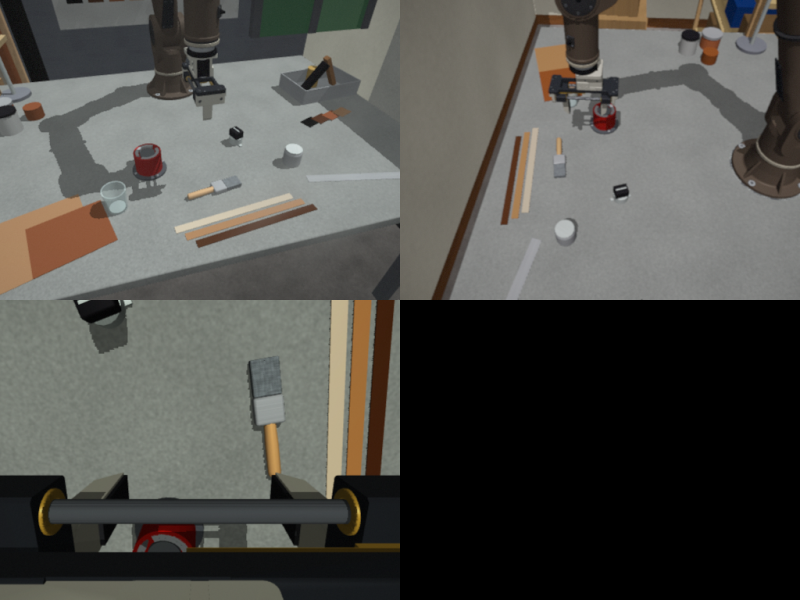

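>>> move_arm(motion=[{"tx": -0.042, "ty": -0.008}, {"tx": -0.042, "ty": -0.008}, {"tx": -0.042, "ty": -0.008}, {"tx": -0.042, "ty": -0.008}, {"tx": -0.042, "ty": -0.008}, {"tx": -0.042, "ty": -0.008}, {}, {}, {}])

```text
invalid input
```

```bash
python3 - <<'E'
from h import *
im=arm.get_image("wrist")
for q,z in [("pot_mouth",.075),("pot_plate",.071),("pot",0)]:
    for k in arm.place_of("wrist",q)[:1]: print(q,k["conf"],np.array(k["point"])*[512,384],at("wrist",k["point"],z).round(4))
# rectified top view of plane z=.075, 0.2mm/px, centre guess
c=at("wrist",arm.place_of("wrist","pot_mouth")[0]["point"],.075)
g=np.array([[-.05,-.05],[.05,-.05],[.05,.05],[-.05,.05]])
src=np.float32([proj("wrist",[c[0]+a,c[1]+b,.075]) for a,b in g])
dst=np.float32([[(a+.05)*6000,(.05-b)*6000] for a,b in g]) # x right,y up
H=cv2.getPerspectiveTransform(src,dst)
w=cv2.warpPerspective(im,H,(600,600))
np.save("c.npy",c)
cv2.imwrite("pics/b.png",w[:,:,::-1]); cv2.imwrite("pics/bw.png",im[:,:,::-1])
E
```

```text
pot_mouth 0.96 [210.176  327.5136] [ 0.5765 -0.1656  0.075 ]
pot_plate 0.78 [210.176  327.2832] [ 0.5759 -0.1684  0.071 ]
pot 0.95 [219.392 290.496] [ 0.5786 -0.1677  0.    ]
```

View pics/b.png

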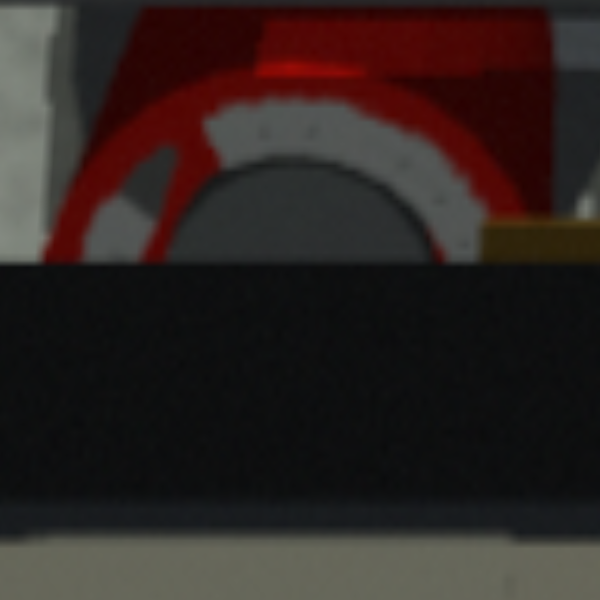

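The rectified view shows the collar's top half; a notch seems visible at the upper left (about (165,180)). The move was refused, so I'm repeating it with all fields filled in.

>>> move_arm(motion=[{"tx": -0.042, "ty": -0.008, "tz": 0, "twist": 0}, {"tx": -0.042, "ty": -0.008, "tz": 0, "twist": 0}, {"tx": -0.042, "ty": -0.008, "tz": 0, "twist": 0}, {"tx": -0.042, "ty": -0.008, "tz": 0, "twist": 0}, {"tx": -0.042, "ty": -0.008, "tz": 0, "twist": 0}, {"tx": -0.042, "ty": -0.008, "tz": 0, "twist": 0}, {"tx": 0, "ty": 0, "tz": 0, "twist": 0}, {"tx": 0, "ty": 0, "tz": 0, "twist": 0}])

```text
clock: 2.25
position: [0.5764, -0.2534, 0.2266]
ee_rot: [2.225, 2.218, -0.0]
force: [-0.4, 0.5, 1.0]
width: 0.999
gripper_force: 0.0
```

```bash
python3 - <<'E'
from h import *
im=arm.get_image("wrist")
print(arm.observe()["position"],arm.observe()["clock"])
for q,z in [("pot_mouth",.075),("pot_plate",.071),("pot",0)]:
    for k in arm.place_of("wrist",q)[:1]: print(q,k["conf"],np.array(k["point"])*[512,384],at("wrist",k["point"],z).round(4))
c=at("wrist",arm.place_of("wrist","pot_mouth")[0]["point"],.075)
g=np.array([[-.05,-.05],[.05,-.05],[.05,.05],[-.05,.05]])
src=np.float32([proj("wrist",[c[0]+a,c[1]+b,.075]) for a,b in g])
dst=np.float32([[(a+.05)*6000,(.05-b)*6000] for a,b in g]) # x right,y up
H=cv2.getPerspectiveTransform(src,dst)
w=cv2.warpPerspective(im,H,(600,600))
np.save("c.npy",c);print(c)
cv2.imwrite("pics/c.png",w[:,:,::-1]); cv2.imwrite("pics/cw.png",im[:,:,::-1])
E
```

```text
[ 0.5770883  -0.25159577  0.22664389] 2.3
pot_mouth 0.85 [253.2864  82.7904] [ 0.5749 -0.1681  0.075 ]
pot_plate 0.57 [251.8016  81.6   ] [ 0.5736 -0.1665  0.071 ]
pot 0.65 [255.8976  82.7904] [ 0.5774 -0.1645  0.    ]
[ 0.57491232 -0.16785385  0.075     ]
```

View pics/c.png

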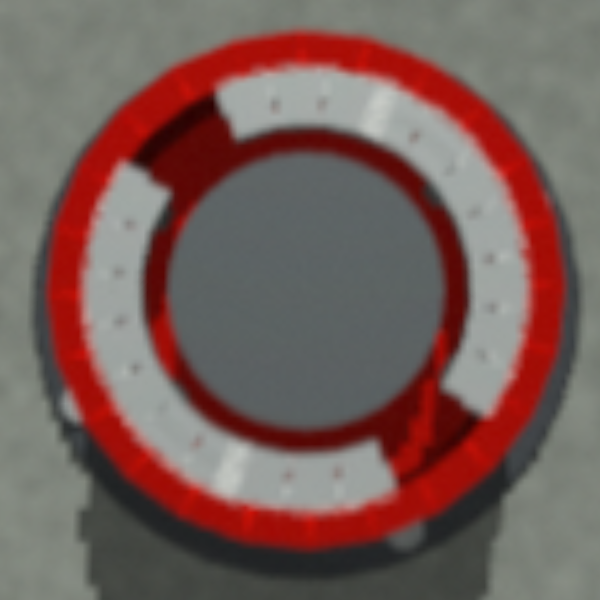

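Clear view: pot rim centre at (307,290), diameter 517 px, which matches 86 mm. Notch middles lie at 129.5° and −50.5° in the world. The pot axis is about (0.5761, −0.1662). Next I'll look at the lid from near.

>>> move_arm(motion=[{"tx": 0.04, "ty": -0.009, "tz": 0, "twist": 0}, {"tx": 0.04, "ty": -0.009, "tz": 0, "twist": 0}, {"tx": 0.04, "ty": -0.009, "tz": 0, "twist": 0}, {"tx": 0.04, "ty": -0.009, "tz": 0, "twist": 0}, {"tx": 0.04, "ty": -0.009, "tz": 0, "twist": 0}, {"tx": 0.04, "ty": -0.009, "tz": 0, "twist": 0}, {"tx": 0.04, "ty": -0.009, "tz": 0, "twist": 0}, {"tx": 0.04, "ty": -0.009, "tz": 0, "twist": 0}, {"tx": 0, "ty": 0, "tz": 0, "twist": 0}, {"tx": 0, "ty": 0, "tz": 0, "twist": 0}, {"tx": 0, "ty": 0, "tz": 0, "twist": 0}])

```text
clock: 3.6
position: [0.5052, 0.0673, 0.2268]
ee_rot: [2.222, 2.221, -0.0]
force: [0.4, 0.1, -0.9]
width: 1.0
gripper_force: 0.0
```

```bash
python3 - <<'E'
from h import *
im=arm.get_image("wrist")
s=arm.observe();print(s["position"],s["clock"],s["joints"])
for q,z in [("lid_grip",.042),("lid",0)]:
    for k in arm.place_of("wrist",q)[:1]: print(q,k["conf"],np.array(k["point"])*[512,384],at("wrist",k["point"],z).round(4))
def warp(c,z):
    g=np.array([[-.05,-.05],[.05,-.05],[.05,.05],[-.05,.05]])
    src=np.float32([proj("wrist",[c[0]+a,c[1]+b,z]) for a,b in g])
    dst=np.float32([[(a+.05)*4000,(.05-b)*4000] for a,b in g])
    return cv2.warpPerspective(im,cv2.getPerspectiveTransform(src,dst),(400,400))
c=[.504,.157]
cv2.imwrite("pics/d.png",np.hstack([warp(c,.056),warp(c,.028)])[:,:,::-1]); cv2.imwrite("pics/dw.png",im[:,:,::-1])
E
```

```text
[0.50521263 0.06693964 0.22673227] 3.65 [-0.19923358  0.25091094 -0.04657451  1.8466549   0.0140018   1.04437074
 -0.2527812 ]
lid_grip 0.59 [254.1056  79.296 ] [0.5036 0.1538 0.042 ]
lid 0.93 [254.72    79.6032] [0.5042 0.1557 0.    ]
```

View pics/d.png

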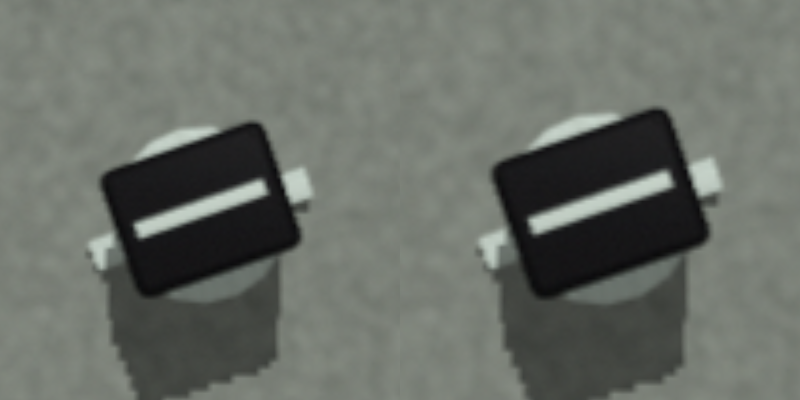

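The left panel is the grip's top plane. The grip's centre is at (201.6,209.5), so the lid is at about (0.5044, 0.1546). The line runs from (134,232) to (267,186), giving a yaw of 19.1°. Network and side estimates agree within about 2 mm. I'll grasp across lid y, with tool x along lid x.

>>> move_arm(motion=[{"tx": 0.0433, "ty": -0.0003, "tz": 0, "twist": 0}, {"tx": 0.0433, "ty": -0.0003, "tz": 0, "twist": 0}, {"tx": 0, "ty": 0, "tz": 0.0147, "twist": 0.0788}, {"tx": 0, "ty": 0, "tz": 0.0147, "twist": 0.0788}, {"tx": 0, "ty": 0, "tz": 0.0147, "twist": 0.0788}, {"tx": 0, "ty": 0, "tz": 0.0147, "twist": 0.0788}, {"tx": 0, "ty": 0, "tz": 0.0147, "twist": 0.0788}, {"tx": 0, "ty": 0, "tz": 0.0147, "twist": 0.0788}, {"tx": 0, "ty": 0, "tz": 0.0147, "twist": 0.0788}, {"tx": 0, "ty": 0, "tz": 0.0147, "twist": 0.0788}, {"tx": 0, "ty": 0, "tz": 0.0147, "twist": 0.0788}, {"tx": 0, "ty": 0, "tz": 0.0147, "twist": 0.0788}])

```text
clock: 4.95
position: [0.5049, 0.1537, 0.0791]
ee_rot: [3.1, 0.51, 0.0]
force: [-0.6, 0.2, 0.1]
width: 0.997
gripper_force: 0.0
```

>>> move_arm(motion=[{"tx": 0, "ty": 0, "tz": 0, "twist": 0}, {"tx": 0, "ty": 0, "tz": 0, "twist": 0}, {"tx": 0, "ty": 0, "tz": 0, "twist": 0}, {"tx": 0, "ty": 0, "tz": 0, "twist": 0}])

```text
clock: 5.35
position: [0.505, 0.1546, 0.0805]
ee_rot: [-3.097, -0.522, -0.002]
force: [-0.0, 0.3, -0.0]
width: 1.001
gripper_force: 0.0
```

```bash
python3 - <<'E'
from h import *
im=arm.get_image("wrist");sd=arm.get_image("side")
s=arm.observe();print(s["position"],s["clock"],s["joints"].round(3) if hasattr(s["joints"],"round") else s["joints"]);print(R.from_rotvec(s["ee_rot"]).as_matrix().round(3))
u,v=map(int,proj("side",[.504,.155,.05]));x=max(u-60,0);y=max(v-60,0)
cv2.imwrite("pics/e.png",np.hstack([cv2.resize(im,(400,300)),cv2.resize(sd[y:y+120,x:x+120],(300,300))])[:,:,::-1])
E
```

```text
[0.50481352 0.15466101 0.08032373] 5.45 [-0.522  0.454  0.165  1.983 -0.111  0.712 -1.526]
[[ 0.945  0.328  0.001]
 [ 0.328 -0.945  0.001]
 [ 0.001 -0.    -1.   ]]
```

View pics/e.png

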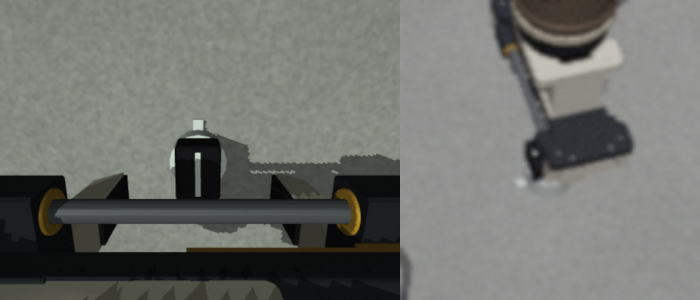

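The grip sits centred between the open fingers and is aligned with the tool (wrist panel, about col 198). I'll descend and close.

>>> move_arm(motion=[{"tx": 0, "ty": 0, "tz": 0.012, "twist": 0}, {"tx": 0, "ty": 0, "tz": 0.012, "twist": 0}, {"tx": 0, "ty": 0, "tz": 0.012, "twist": 0}, {"tx": 0, "ty": 0, "tz": 0.0115, "twist": 0}, {"tx": 0, "ty": 0, "tz": 0, "twist": 0}, {"tx": 0, "ty": 0, "tz": 0, "twist": 0}])

```text
clock: 6.05
position: [0.5041, 0.1544, 0.0317]
ee_rot: [3.098, 0.52, -0.002]
force: [-0.0, 0.7, 0.2]
width: 1.003
gripper_force: 0.0
```

>>> move_arm(motion=[{"tx": 0, "ty": 0, "tz": 0, "twist": 0}, {"tx": 0, "ty": 0, "tz": 0, "twist": 0}, {"tx": 0, "ty": 0, "tz": 0, "twist": 0}, {"tx": 0, "ty": 0, "tz": 0, "twist": 0}, {"tx": 0, "ty": 0, "tz": 0, "twist": 0}, {"tx": 0, "ty": 0, "tz": 0, "twist": 0}, {"tx": 0, "ty": 0, "tz": 0, "twist": 0}, {"tx": 0, "ty": 0, "tz": 0, "twist": 0}], gripper=1, squeeze=25)

```text
clock: 6.85
position: [0.5044, 0.1546, 0.0322]
ee_rot: [-3.098, -0.521, -0.0]
force: [-0.1, -0.2, -0.1]
width: 0.368
gripper_force: 25.0
```

>>> move_arm(motion=[{"tx": 0, "ty": 0, "tz": -0.0276, "twist": 0}, {"tx": 0, "ty": 0, "tz": -0.0276, "twist": 0}, {"tx": 0, "ty": 0, "tz": -0.0276, "twist": 0}, {"tx": 0, "ty": 0, "tz": -0.0276, "twist": 0}, {"tx": 0, "ty": 0, "tz": -0.0276, "twist": 0}])

```text
clock: 7.35
position: [0.5041, 0.1544, 0.1712]
ee_rot: [3.098, 0.52, -0.001]
force: [0.8, -0.3, -2.1]
width: 0.367
gripper_force: 25.0
```

>>> move_arm(motion=[{"tx": -0.00465, "ty": 0.0408, "tz": 0, "twist": 0}, {"tx": -0.00465, "ty": 0.0408, "tz": 0, "twist": 0}, {"tx": -0.00465, "ty": 0.0408, "tz": 0, "twist": 0}, {"tx": -0.00465, "ty": 0.0408, "tz": 0, "twist": 0}, {"tx": -0.00465, "ty": 0.0408, "tz": 0, "twist": 0}, {"tx": -0.00465, "ty": 0.0408, "tz": 0, "twist": 0}, {"tx": -0.00465, "ty": 0.0408, "tz": 0, "twist": 0}, {"tx": -0.00465, "ty": 0.0408, "tz": 0, "twist": 0}])

```text
clock: 8.15
position: [0.5758, -0.1676, 0.17]
ee_rot: [-3.098, -0.521, 0.001]
force: [0.1, 0.2, -0.4]
width: 0.366
gripper_force: 25.0
```

>>> move_arm(motion=[{"tx": 0, "ty": 0, "tz": 0, "twist": -0.0876}, {"tx": 0, "ty": 0, "tz": 0, "twist": -0.0876}, {"tx": 0, "ty": 0, "tz": 0, "twist": -0.0876}, {"tx": 0, "ty": 0, "tz": 0, "twist": -0.0876}, {"tx": 0, "ty": 0, "tz": 0, "twist": -0.0876}, {"tx": 0, "ty": 0, "tz": 0, "twist": -0.0876}, {"tx": 0, "ty": 0, "tz": 0, "twist": -0.0876}, {"tx": 0, "ty": 0, "tz": 0, "twist": -0.0876}, {"tx": 0, "ty": 0, "tz": 0, "twist": -0.0876}, {"tx": 0, "ty": 0, "tz": 0, "twist": -0.0876}, {"tx": 0, "ty": 0, "tz": 0, "twist": -0.0876}, {"tx": 0, "ty": 0, "tz": 0, "twist": -0.0876}])

```text
clock: 9.35
position: [0.5756, -0.1661, 0.1699]
ee_rot: [-1.711, -2.634, 0.0]
force: [0.2, -0.3, -1.5]
width: 0.369
gripper_force: 25.0
```

>>> move_arm(motion=[{"tx": 0, "ty": 0, "tz": 0.01, "twist": -0.0876}, {"tx": 0, "ty": 0, "tz": 0.01, "twist": -0.0876}, {"tx": 0, "ty": 0, "tz": 0.01, "twist": 0}, {"tx": 0, "ty": 0, "tz": 0.01, "twist": 0}, {"tx": 0, "ty": 0, "tz": 0, "twist": 0}, {"tx": 0, "ty": 0, "tz": 0, "twist": 0}, {"tx": 0, "ty": 0, "tz": 0, "twist": 0}])

```text
clock: 10.05
position: [0.5763, -0.166, 0.1307]
ee_rot: [1.342, 2.84, 0.0]
force: [0.1, -0.5, -1.0]
width: 0.369
gripper_force: 25.0
```

```bash
python3 - <<'E'
from h import *
im=arm.get_image("wrist");sd=arm.get_image("side");sc=arm.get_image("scene")
s=arm.observe();print(s["position"],s["force"],s["clock"],np.round(s["joints"],3));m=R.from_rotvec(s["ee_rot"]).as_matrix();print(m.round(3),np.degrees(np.arctan2(m[1,0],m[0,0])))
def crop(c,i,k=50):
    u,v=map(int,proj(c,[.576,-.166,.1]));return cv2.resize(i[max(v-k,0):v+k,u-k:u+k],(300,300),interpolation=cv2.INTER_CUBIC)
cv2.imwrite("pics/f.png",np.vstack([np.hstack([crop("side",sd),crop("scene",sc)]),cv2.resize(im[:290],(600,340))[:300]])[:,:,::-1])
E
```

```text
[ 0.57627973 -0.16603404  0.13073249] [-0.29985222  0.65937302 -1.38819341] 10.2 [ 0.316  0.495 -0.177  1.738  0.106  0.916  0.783]
[[-0.635  0.772  0.001]
 [ 0.772  0.635 -0.   ]
 [-0.001  0.001 -1.   ]] 129.4295104002969
```

View pics/f.png

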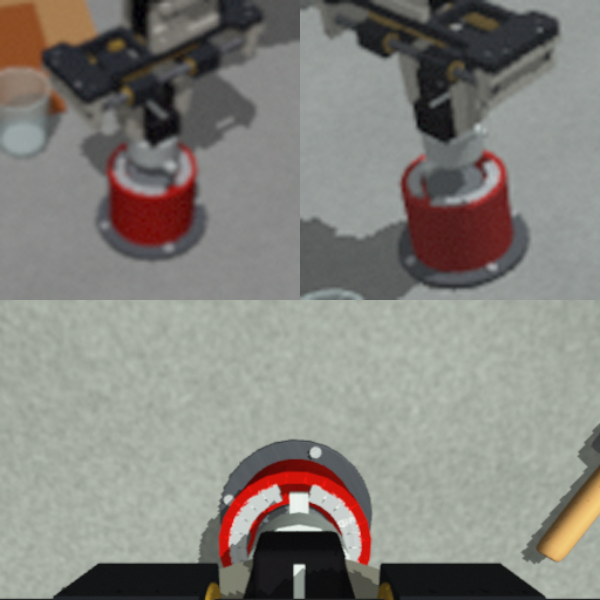

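Lug at (298,503) and notch (283–312) line up in the wrist view, but the pot rim seems about 3 px left of the lid. I'll measure that.

```bash
python3 - <<'E'
from h import *
im=arm.get_image("wrist");s=arm.observe();p=np.array(s["position"]);m=R.from_rotvec(s["ee_rot"]).as_matrix()
def wp(mask,z):
    v,u=np.nonzero(mask);return np.array([at("wrist",[(a+.5)/512,(b+.5)/384],z) for a,b in zip(u,v)])
hsv=cv2.cvtColor(im,cv2.COLOR_RGB2HSV)
red=((hsv[...,0]<8)|(hsv[...,0]>172))&(hsv[...,1]>150)&(hsv[...,2]>170)
X=wp(red,.075)
q=(X-p)@m  # tool coords (x fwd, y)
r0=np.array([0,0])
ang=np.round(np.degrees(np.arctan2(q[:,1],q[:,0]))/4)
out=[];inn=[]
for a in np.unique(ang):
    k=q[ang==a][:,:2];r=np.hypot(*k.T)
    if len(k)>2: out.append(k[r.argmax()]);inn.append(k[r.argmin()])
for n,e in (("out",out),("in",inn)):
    e=np.array(e)
    for _ in range(3):
        A=np.c_[2*e,np.ones(len(e))];b=(e**2).sum(1);sol=np.linalg.lstsq(A,b,rcond=None)[0]
        rad=np.sqrt(sol[2]+sol[:2]@sol[:2]);d=np.abs(np.hypot(*(e-sol[:2]).T)-rad);e=e[d<max(2*np.median(d),4e-4)]
    print(n,len(e),sol[:2]*1e3,rad*1e3,np.median(d)*1e3)
white=(hsv[...,1]<40)&(hsv[...,2]>195)
n,l,st,ce=cv2.connectedComponentsWithStats(white.astype(np.uint8))
for i in range(1,n):
    if st[i,4]>30:
        L=(wp(l==i,p[2]-.032+.005)-p)@m
        print(st[i],"tool mm min/max/mean",(L.min(0)*1e3).round(1),(L.max(0)*1e3).round(1),(L.mean(0)*1e3).round(1))
cv2.imwrite("pics/gw.png",im[:,:,::-1])
print(arm.observe()["position"])
E
```

```text
out 50 [-1.95597556 -2.98621549] 42.69692193780254 0.12410697801379725
in 29 [-3.18232988 -2.99357089] 37.7983050138682 0.16102485280869439
[266 126   8   8  54] tool mm min/max/mean [51.8  5.3 27. ] [55.5  9.1 27. ] [53.7  7.  27. ]
[196 159  44  50 708] tool mm min/max/mean [  9.3 -34.3  27. ] [37.6 -9.5 27. ] [ 25.  -22.9  27. ]Traceback (most recent call last):
  File "<stdin>", line 25, in <module>
  File "<stdin>", line 4, in wp
  File "h.py", line 9, in at
    o,d=ray(cam,p);return o+d*(z-o[2])/d[2]
        ~~~^^^^^^^
  File "h.py", line 5, in ray
    c=arm.calibration(cam);K=np.array(c["K"]);T=np.array(c["T"])
ValueError: time passes only in moves, steps and waits
```

```bash
python3 - <<'E'
from h import *
c=arm.calibration("wrist");K=np.array(c["K"]);T=np.array(c["T"])
s=arm.observe();p=np.array(s["position"]);m=R.from_rotvec(s["ee_rot"]).as_matrix()
def tool(u,v,z):
    d=T[:3,:3]@np.linalg.inv(K)@[u,v,1];X=T[:3,3]+d*(z-T[2,3])/d[2];return ((X-p)@m*1e3).round(2)
im=cv2.imread("pics/gw.png");g=im.sum(2)//3
zu=p[2]-.032
for v in range(160,186,3): print(v,g[v,240:270:1])
for v in (236,245): print(v,g[v,246:266])
print("lug row/cols", tool(247.5,172,zu+.005),tool(262.5,172,zu+.005),"line",tool(255,240,zu+.056), "rows of lug tip", tool(255,165,zu+.005))
cv2.imwrite("pics/g.png",cv2.resize(im[140:270,180:330],(750,650)[:2])[:600])
E
```

```text
[ WARN:0@0.282] global loadsave.cpp:275 findDecoder imread_('pics/gw.png'): can't open/read file: check file path/integrity
Traceback (most recent call last):
AttributeError: 'NoneType' object has no attribute 'sum'
```

```bash
python3 - <<'E'
from h import *
im=arm.get_image("wrist")[:,:,::-1].copy()
c=arm.calibration("wrist");K=np.array(c["K"]);T=np.array(c["T"])
s=arm.observe();p=np.array(s["position"]);m=R.from_rotvec(s["ee_rot"]).as_matrix()
np.savez("g.npz",im=im,K=K,T=T,p=p,m=m)
print(p, s["force"])
cv2.imwrite("pics/g.png",cv2.resize(im[150:250,180:330],(750,500),interpolation=cv2.INTER_NEAREST))
def tool(u,v,z):
    d=T[:3,:3]@np.linalg.inv(K)@[u,v,1];X=T[:3,3]+d*(z-T[2,3])/d[2];return ((X-p)@m*1e3).round(2)
zu=p[2]-.032
for u in (240,250,255,260): print(u,tool(u,165,zu+.005),tool(u,165,.075),tool(u,240,zu+.056))
print("cam in tool",((T[:3,3]-p)@m).round(4))
E
```

```text
[ 0.57610962 -0.16606874  0.13057579] [ 1.08382561  0.22242076 -0.98992204]
240 [34.54 -9.13 26.98] [ 29.01 -10.42  55.56] [ 12.08  -7.2  -24.01]
250 [34.54 -3.61 26.98] [29.01 -4.04 55.56] [ 12.08  -2.96 -24.01]
255 [34.54 -0.84 26.98] [29.01 -0.84 55.56] [ 12.08  -0.84 -24.01]
260 [34.54  1.92 26.98] [29.01  2.35 55.56] [ 12.08   1.28 -24.01]
cam in tool [ 0.0701 -0.0008 -0.157 ]
```

View pics/g.png

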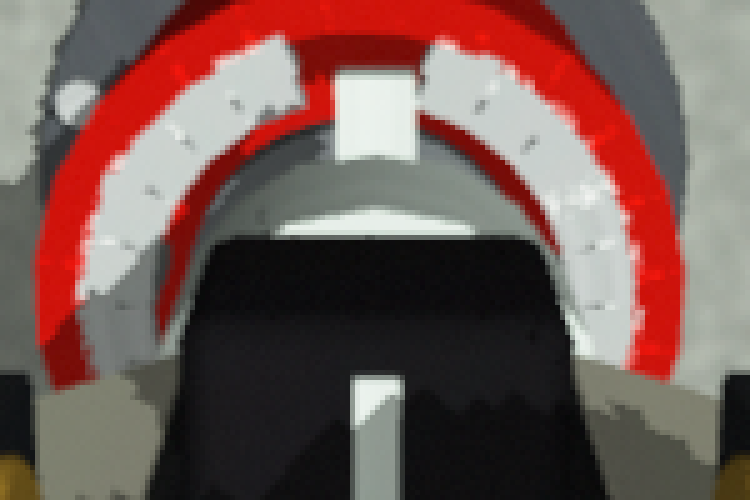

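The lug's mid column is 255.2, and the pot rim's mid column (37–684) is 252.1. The pot lies about 2 mm toward −y and 4 mm toward −x of the lid in tool axes, because the first pot view was taken while the arm was still settling. I'll shift, lower a little and recheck.

>>> move_arm(motion=[{"tx": -0.0039, "ty": -0.0021, "tz": 0, "twist": 0}, {"tx": 0, "ty": 0, "tz": 0.006, "twist": 0}, {"tx": 0, "ty": 0, "tz": 0.006, "twist": 0}, {"tx": 0, "ty": 0, "tz": 0, "twist": 0}, {"tx": 0, "ty": 0, "tz": 0, "twist": 0}, {"tx": 0, "ty": 0, "tz": 0, "twist": 0}, {"tx": 0, "ty": 0, "tz": 0, "twist": 0}])

```text
clock: 11.0
position: [0.5769, -0.1704, 0.1184]
ee_rot: [1.341, 2.841, 0.0]
force: [-0.2, -0.8, -0.6]
width: 0.369
gripper_force: 25.0
```

```bash
cat > rel.py <<'E'
from h import *
from scipy.optimize import least_squares
im=arm.get_image("wrist")
c=arm.calibration("wrist");K=np.array(c["K"]);T=np.array(c["T"])
s=arm.observe();p=np.array(s["position"]);m=R.from_rotvec(s["ee_rot"]).as_matrix()
print(p,np.round(s["force"],1),np.degrees(np.arctan2(m[1,0],m[0,0])))
def tool(uv,z):
    uv=np.atleast_2d(uv);d=np.c_[uv,np.ones(len(uv))]@np.linalg.inv(K).T@T[:3,:3].T
    return ((T[:3,3]+d*((z-T[2,3])/d[:,2])[:,None]-p)@m*1e3)[:,:2]
hsv=cv2.cvtColor(im,cv2.COLOR_RGB2HSV)
red=((hsv[...,0]<8)|(hsv[...,0]>172))&(hsv[...,1]>150)&(hsv[...,2]>170)
v,u=np.nonzero(red);q=tool(np.c_[u+.5,v+.5],.075)
a=np.round(np.degrees(np.arctan2(q[:,1],q[:,0]))/3);e=[]
for k in np.unique(a):
    w=q[a==k];e.append(w[np.hypot(*w.T).argmax()])
e=np.array(e)
f=least_squares(lambda x:np.hypot(*(e-x).T)-42.8,[0,0],loss="soft_l1",f_scale=.2)
print("pot centre tool mm",f.x.round(2),"n",len(e),"med res",np.median(np.abs(f.fun)).round(2))
zu=p[2]-.032
w=((hsv[...,1]<40)&(hsv[...,2]>215))
w[:,:244]=0;w[:,267:]=0;w[:140]=0;w[186:]=0
n,l,st,ce=cv2.connectedComponentsWithStats(w.astype(np.uint8))
i=1+st[1:,4].argmax();x0,y0,ww,hh,A=st[i];print("lug box",st[i])
print("lug tip->lid x",(tool([[x0+ww/2,y0]],zu+.005)[0]-[33,0]).round(2))
cv2.imwrite("pics/rel.png",cv2.resize(im[130:250,180:330],(750,600),interpolation=cv2.INTER_NEAREST)[:,:,::-1])
E
python3 rel.py
```

```text
[ 0.57694148 -0.170383    0.11842451] [ 0.3  0.7 -0.9] 129.45159888431456
pot centre tool mm [ 1.68 -0.8 ] n 66 med res 0.13
lug box [247 165  16  17 249]
lug tip->lid x [ 1.55 -0.87]
```

View pics/rel.png

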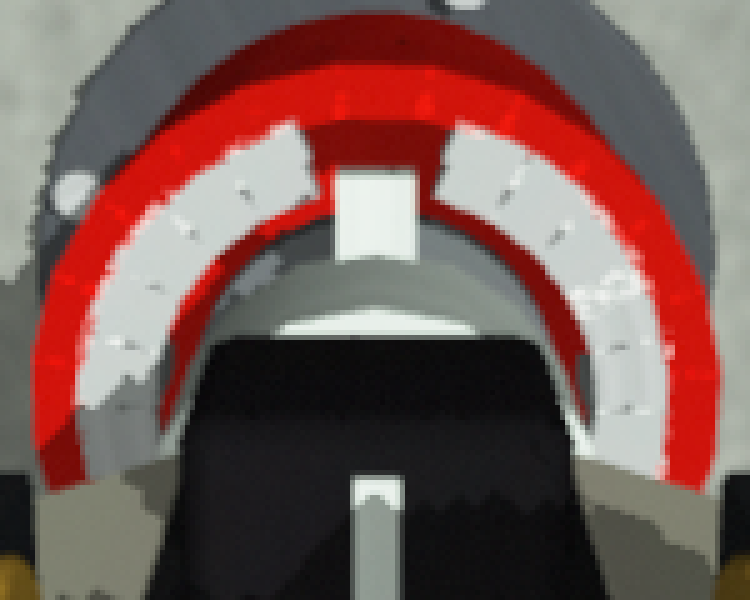

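The pot centre (1.7, −0.8) and lid (1.6, −0.9) coincide in tool axes, and the lug (335–417) sits centred in the notch (310–440). Lowering.

>>> move_arm(motion=[{"tx": 0, "ty": 0, "tz": 0.004, "twist": 0}, {"tx": 0, "ty": 0, "tz": 0.004, "twist": 0}, {"tx": 0, "ty": 0, "tz": 0.004, "twist": 0}, {"tx": 0, "ty": 0, "tz": 0.002, "twist": 0}, {"tx": 0, "ty": 0, "tz": 0, "twist": 0}, {"tx": 0, "ty": 0, "tz": 0, "twist": 0}])

```text
clock: 11.65
position: [0.5768, -0.1704, 0.1042]
ee_rot: [-1.341, -2.841, -0.0]
force: [0.1, -0.5, -1.5]
width: 0.368
gripper_force: 25.0
```

>>> move_arm(motion=[{"tx": 0, "ty": 0, "tz": 0.002, "twist": 0}, {"tx": 0, "ty": 0, "tz": 0.0015, "twist": 0}, {"tx": 0, "ty": 0, "tz": 0, "twist": 0}, {"tx": 0, "ty": 0, "tz": 0, "twist": 0}])

```text
clock: 12.05
position: [0.5771, -0.1705, 0.101]
ee_rot: [1.341, 2.84, 0.0]
force: [0.6, 0.2, 2.0]
width: 0.37
gripper_force: 25.0
```

Contact of about 3 N at the expected plate height, so the lugs are in the notches. Pressing on.

>>> move_arm(motion=[{"tx": 0, "ty": 0, "tz": 0.001, "twist": 0}, {"tx": 0, "ty": 0, "tz": 0.001, "twist": 0}, {"tx": 0, "ty": 0, "tz": 0.001, "twist": 0}, {"tx": 0, "ty": 0, "tz": 0.001, "twist": 0}, {"tx": 0, "ty": 0, "tz": 0, "twist": 0}])

```text
clock: 12.55
position: [0.5771, -0.1705, 0.0969]
ee_rot: [1.341, 2.84, 0.0]
force: [-0.1, -0.4, 4.7]
width: 0.37
gripper_force: 25.0
```

>>> move_arm(motion=[{"tx": 0, "ty": 0, "tz": 0.001, "twist": 0}, {"tx": 0, "ty": 0, "tz": 0.001, "twist": 0}, {"tx": 0, "ty": 0, "tz": 0.001, "twist": 0}, {"tx": 0, "ty": 0, "tz": 0, "twist": 0}, {"tx": 0, "ty": 0, "tz": 0, "twist": 0}, {"tx": 0, "ty": 0, "tz": 0, "twist": 0}])

```text
clock: 13.15
position: [0.5771, -0.1705, 0.0941]
ee_rot: [1.341, 2.84, 0.0]
force: [-0.3, -0.2, 7.5]
width: 0.365
gripper_force: 25.0
```

```bash
python3 - <<'E'
from h import *
s=arm.observe();m=R.from_rotvec(s["ee_rot"]).as_matrix()
print(s["position"],s["force"],s["ft_torque"],np.degrees(np.arctan2(m[1,0],m[0,0])))
E
```

```text
[ 0.57710931 -0.17046989  0.09414411] [-0.31486157 -0.1649526   7.46925821] [0.0591078  0.17253706 0.01684429] 129.4476655926427
```

Depth is about 9.1 mm and lateral force is near zero. Twisting clockwise while checking forces.

>>> move_arm(motion=[{"tx": 0, "ty": 0, "tz": 0, "twist": 0.04}, {"tx": 0, "ty": 0, "tz": 0, "twist": 0.04}, {"tx": 0, "ty": 0, "tz": 0, "twist": 0.04}, {"tx": 0, "ty": 0, "tz": 0, "twist": 0.04}, {"tx": 0, "ty": 0, "tz": 0, "twist": 0.04}, {"tx": 0, "ty": 0, "tz": 0, "twist": 0}])

```text
clock: 13.75
position: [0.5774, -0.1705, 0.0943]
ee_rot: [1.771, 2.593, 0.001]
force: [0.2, 0.6, 6.6]
width: 0.366
gripper_force: 25.0
```

```bash
cat > st.py <<'E'
from h import *
s=arm.observe();m=R.from_rotvec(s["ee_rot"]).as_matrix()
print(s["clock"],s["position"],s["force"].round(2),s["ft_torque"].round(3),np.degrees(np.arctan2(m[1,0],m[0,0])),s["width"])
E
python3 st.py
```

```text
13.75 [ 0.57742937 -0.17049847  0.09430904] [0.2  0.63 6.58] [-0.01   0.029 -0.055] 111.32609759920227 0.3658522230214636
```

>>> move_arm(motion=[{"tx": 0, "ty": 0, "tz": 0, "twist": 0.05}, {"tx": 0, "ty": 0, "tz": 0, "twist": 0.05}, {"tx": 0, "ty": 0, "tz": 0, "twist": 0.05}, {"tx": 0, "ty": 0, "tz": 0, "twist": 0.05}, {"tx": 0, "ty": 0, "tz": 0, "twist": 0.05}, {"tx": 0, "ty": 0, "tz": 0, "twist": 0.05}, {"tx": 0, "ty": 0, "tz": 0, "twist": 0.05}, {"tx": 0, "ty": 0, "tz": 0, "twist": 0.05}, {"tx": 0, "ty": 0, "tz": 0, "twist": 0.05}, {"tx": 0, "ty": 0, "tz": 0, "twist": 0.05}, {"tx": 0, "ty": 0, "tz": 0, "twist": 0.05}, {"tx": 0, "ty": 0, "tz": 0, "twist": 0}])

```text
clock: 14.95
position: [0.5774, -0.1705, 0.0942]
ee_rot: [2.695, 1.613, 0.001]
force: [-0.8, 0.1, 7.3]
width: 0.369
gripper_force: 25.0
```

```bash
python3 st.py
```

```text
14.95 [ 0.57742392 -0.17054726  0.09424268] [-0.77  0.15  7.26] [-0.053  0.039 -0.008] 61.79330655556152 0.36868717062112505
```

>>> move_arm(motion=[{"tx": 0, "ty": 0, "tz": 0, "twist": 0.03}, {"tx": 0, "ty": 0, "tz": 0, "twist": 0.03}, {"tx": 0, "ty": 0, "tz": 0, "twist": 0.02}, {"tx": 0, "ty": 0, "tz": 0, "twist": 0}, {"tx": 0, "ty": 0, "tz": 0, "twist": 0}])

```text
clock: 15.45
position: [0.5774, -0.1705, 0.0942]
ee_rot: [2.789, 1.444, 0.002]
force: [-0.2, -0.2, 7.1]
width: 0.366
gripper_force: 25.0
```

```bash
python3 st.py
```

```text
15.45 [ 0.57741212 -0.17054183  0.09424488] [-0.15 -0.21  7.07] [-0.055  0.002 -0.042] 54.74602123984415 0.3661626493810155
```

>>> move_arm(motion=[{"tx": 0, "ty": 0, "tz": 0, "twist": 0.015}, {"tx": 0, "ty": 0, "tz": 0, "twist": 0.015}, {"tx": 0, "ty": 0, "tz": 0, "twist": 0}, {"tx": 0, "ty": 0, "tz": 0, "twist": 0}])

```text
clock: 15.85
position: [0.577, -0.1702, 0.0942]
ee_rot: [2.823, 1.379, 0.001]
force: [-0.9, 0.9, 8.4]
width: 0.372
gripper_force: 25.0
```

```bash
python3 st.py
```

```text
15.85 [ 0.57704409 -0.17017666  0.09417149] [-0.86  0.86  8.43] [0.23  0.263 0.041] 52.072501921791876 0.37152242029048266
```

>>> move_arm(motion=[{"tx": 0, "ty": 0, "tz": 0, "twist": 0.015}, {"tx": 0, "ty": 0, "tz": 0, "twist": 0}, {"tx": 0, "ty": 0, "tz": 0, "twist": 0}])

```text
clock: 16.15
position: [0.5768, -0.1698, 0.0942]
ee_rot: [-2.838, -1.346, -0.0]
force: [-2.0, 2.4, 10.0]
width: 0.372
gripper_force: 25.0
```

```bash
python3 st.py
```

```text
16.15 [ 0.57675254 -0.16984469  0.09415862] [-2.    2.4  10.02] [0.4   0.593 0.113] 50.73610131791709 0.37209369308526774
```

The stop is felt at about 50.7°, with lateral force and torque rising gently; 49.5° was expected. I'll ease up with the lid held, letting the plate lift it into the pockets.

>>> move_arm(motion=[{"tx": 0, "ty": 0, "tz": 0, "twist": 0.005}, {"tx": 0, "ty": 0, "tz": -0.001, "twist": 0}, {"tx": 0, "ty": 0, "tz": -0.001, "twist": 0}, {"tx": 0, "ty": 0, "tz": -0.001, "twist": 0}, {"tx": 0, "ty": 0, "tz": 0, "twist": 0}, {"tx": 0, "ty": 0, "tz": 0, "twist": 0}])

```text
clock: 16.75
position: [0.5766, -0.1697, 0.0966]
ee_rot: [-2.843, -1.334, 0.0]
force: [-2.3, 5.1, 4.2]
width: 0.37
gripper_force: 25.0
```

```bash
python3 st.py
```

```text
16.75 [ 0.57657007 -0.16973965  0.09663665] [-2.3   5.15  4.21] [1.164 0.485 0.106] 50.28023384419403 0.36988564953599956
```

>>> move_arm(motion=[{"tx": 0.0003, "ty": -0.0006, "tz": 0, "twist": -0.008}, {"tx": 0, "ty": 0, "tz": 0, "twist": 0}, {"tx": 0, "ty": 0, "tz": 0, "twist": 0}])

```text
clock: 17.05
position: [0.5765, -0.1698, 0.0968]
ee_rot: [2.836, 1.352, 0.0]
force: [-1.5, 3.7, 4.3]
width: 0.37
gripper_force: 25.0
```

```bash
python3 st.py
```

```text
17.05 [ 0.57652651 -0.16980515  0.09679635] [-1.53  3.67  4.31] [0.804 0.396 0.099] 50.96451255733267 0.3703449944107485
```

>>> move_arm(motion=[{"tx": 0, "ty": 0, "tz": -0.001, "twist": 0}, {"tx": 0, "ty": 0, "tz": -0.001, "twist": 0}, {"tx": 0, "ty": 0, "tz": 0, "twist": 0}, {"tx": 0, "ty": 0, "tz": 0, "twist": 0}])

```text
clock: 17.45
position: [0.5765, -0.1698, 0.0988]
ee_rot: [2.836, 1.352, -0.0]
force: [-1.5, 3.8, 3.4]
width: 0.367
gripper_force: 25.0
```

```bash
python3 st.py
```

```text
17.45 [ 0.57652078 -0.16979845  0.09878792] [-1.47  3.82  3.39] [0.8   0.33  0.074] 50.97177639332526 0.3666792130209623
```

>>> move_arm(motion=[{"tx": 0, "ty": 0, "tz": -0.0006, "twist": 0}, {"tx": 0, "ty": 0, "tz": -0.0006, "twist": 0}, {"tx": 0, "ty": 0, "tz": 0, "twist": 0}, {"tx": 0, "ty": 0, "tz": 0, "twist": 0}])

```text
clock: 17.85
position: [0.5765, -0.1698, 0.0994]
ee_rot: [-2.836, -1.352, 0.001]
force: [2.0, 1.1, -8.4]
width: 0.369
gripper_force: 25.0
```

```bash
python3 st.py
```

```text
17.85 [ 0.57646674 -0.16982159  0.09938316] [ 2.04  1.13 -8.35] [ 0.399 -0.658  0.035] 50.973181466117566 0.36910211027060214
```

Pulling up is now resisted (−8 N) with the underside at lock height, so the lid is locked. I'll relax, open and retreat.

>>> move_arm(motion=[{"tx": 0, "ty": 0, "tz": 0.0008, "twist": 0}, {"tx": 0, "ty": 0, "tz": 0, "twist": 0}, {"tx": 0, "ty": 0, "tz": 0, "twist": 0}])

```text
clock: 18.15
position: [0.5765, -0.1698, 0.0993]
ee_rot: [-2.836, -1.352, -0.0]
force: [0.1, 2.4, -1.6]
width: 0.365
gripper_force: 25.0
```

>>> move_arm(motion=[{"tx": 0, "ty": 0, "tz": 0, "twist": 0}, {"tx": 0, "ty": 0, "tz": 0, "twist": 0}, {"tx": 0, "ty": 0, "tz": 0, "twist": 0}, {"tx": 0, "ty": 0, "tz": 0, "twist": 0}, {"tx": 0, "ty": 0, "tz": 0, "twist": 0}, {"tx": 0, "ty": 0, "tz": 0, "twist": 0}, {"tx": 0, "ty": 0, "tz": 0, "twist": 0}], gripper=-1)

```text
clock: 18.85
position: [0.5765, -0.1698, 0.0991]
ee_rot: [2.836, 1.352, -0.0]
force: [-0.3, 0.3, -0.1]
width: 0.929
gripper_force: 0.0
```

>>> move_arm(motion=[{"tx": 0, "ty": 0, "tz": -0.02, "twist": 0}, {"tx": 0, "ty": 0, "tz": -0.03, "twist": 0}, {"tx": 0, "ty": 0, "tz": -0.03, "twist": 0}, {"tx": -0.02, "ty": 0, "tz": -0.03, "twist": 0}, {"tx": -0.03, "ty": 0, "tz": 0, "twist": 0}, {"tx": -0.03, "ty": 0, "tz": 0, "twist": 0}, {"tx": 0, "ty": 0, "tz": 0, "twist": 0}, {"tx": 0, "ty": 0, "tz": 0, "twist": 0}, {"tx": 0, "ty": 0, "tz": 0, "twist": 0}])

```text
clock: 19.75
position: [0.5267, -0.231, 0.209]
ee_rot: [-2.835, -1.353, -0.001]
force: [-0.4, -0.1, -0.2]
width: 0.998
gripper_force: 0.0
```

```bash
python3 - <<'E'
from h import *
im=arm.get_image("wrist");sd=arm.get_image("side");sc=arm.get_image("scene")
def crop(c,i,k=50):
    u,v=map(int,proj(c,[.576,-.168,.1]));return cv2.resize(i[max(v-k,0):v+k,u-k:u+k],(300,300),interpolation=cv2.INTER_CUBIC)
def warp(c,z):
    g=np.array([[-.05,-.05],[.05,-.05],[.05,.05],[-.05,.05]])
    src=np.float32([proj("wrist",[c[0]+a,c[1]+b,z]) for a,b in g])
    dst=np.float32([[(a+.05)*3000,(.05-b)*3000] for a,b in g])
    return cv2.warpPerspective(im,cv2.getPerspectiveTransform(src,dst),(300,300))
c=[.576,-.168]
cv2.imwrite("pics/h.png",np.vstack([np.hstack([crop("side",sd),crop("scene",sc)]),np.hstack([warp(c,.123),warp(c,.075)])])[:,:,::-1])
E
python3 st.py
```

```text
19.9 [ 0.52673859 -0.23094118  0.20891709] [ 0.23  1.34 -0.05] [0.005 0.055 0.035] 51.066005783280886 0.9961099428997077
```

View pics/h.png

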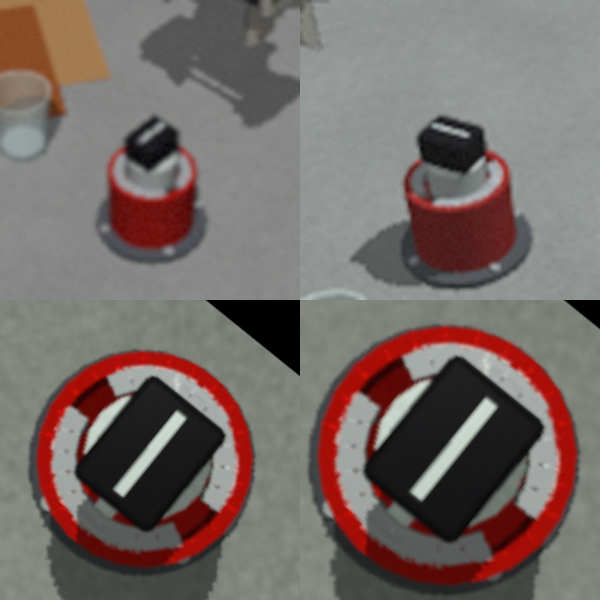

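The lid sits upright and centred in the collar. Its line is at about 51°, roughly 79° clockwise of the notches, and both notches are empty. Handing in.

```bash
python3 -c "
from cell import arm
print(arm.sign_off())"
```

```text
the job is handed in; nothing more can be done
None
```

The lid is locked in the pot, about 79° clockwise past the notches; an upward pull of about 8 N did not lift it. I then released it and handed the job in at about 20 s; the arm stayed clear of the glass, brush and tin throughout.

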